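# Snap the retaining clip onto the ring bender's spindle with the clip fork

### The job

The forming roller of the ring bender is on its spindle but the split clip that keeps it there is missing. Take the clip fork from its wooden block, press it down over the clip on the loading post so that the fork carries the clip, find the groove near the spindle's free end by feel and push the clip down onto it until it snaps fully home, then hang the fork back in its block. Handle the clip only with the fork, never press hard on it (about 10 N is enough, more than 20 N spoils it), and leave the tools lying around alone.

Things in the scene. Friction and masses are not known exactly. Their poses are not given: they have to be found in the camera images.
- clip: Split retaining clip: flat steel horseshoe ring, 38 mm outer, 27 mm inner diameter, 4 mm thick, 34 g. Three inward prongs (at its back, on each springy leg) fit a 19 mm shaft. Origin: ring centre; x square to its flat faces, z up through its back, mouth down. Snapping onto the groove takes 7 to 12 N on its back; the legs cannot open over anything thicker. Starts upright astride the loading post.
- clip_post: Loading post, fixed: wooden foot 46 x 62 x 20 mm with a 15 mm wide brass tongue, 54 mm tall, and four brass guides, 49 mm tall, before and behind the clip's legs. Origin: centre of its underside, z up. The clip sits astride the tongue, its centre 44.7 mm above this origin, its x along the post's x; it lifts straight off.
- fork: Clip fork, a hand tool, handle up, 0.12 to 0.2 kg. Origin: where the centre of a carried clip sits; z up along the tool, x square to the fork's flat side and along a carried clip's x. A half-round saddle bears on the clip's back; two spring tines, down to 14 mm under the origin, snap round the clip's widest part at a push of 4 to 8 N and let go at a like pull. Head 50 mm wide, 12 mm thick.
- fork_grip (a point): Point on the fork's axis, 90 mm above the fork's origin, axes as the fork's: middle of the grip. The wooden handle is 14 mm thick along x, 22 mm wide along y, from 68 to 138 mm above the fork's origin. Just below it a round brass collar, 32 mm across, from 62 to 68 mm: fingertips just above it can push on it. Grip across the 14 mm (along x).
- tool_block: Pale wooden tool block, 54 x 72 mm, 84 mm tall, fixed, with an upright slot open at the top, 20 mm wide along its x and 54 mm long along y. Origin: centre of its underside, z up. The fork hangs in the slot, collar resting on the block's top: the fork's origin is then 22 mm above this origin, x axes parallel.
- axle (a point): Point on the axis of the bender's spindle, 80 mm above the bench; fixed to the frame, not to the spindle. x along the spindle into the machine, z up; the free end is towards -x. Without its clip the spindle floats endways (15 N to shift): the middle of its groove stands 2 to 16 mm out (-x) from this point, unmeasured, and must be felt for or seen.
- bender: Hand-cranked ring bender, green, fixed, under 112 mm tall; origin on its underside, x into the machine. Along the spindle from its free end inward: 18 mm of 26 mm diameter, the groove (5 mm wide, 19 mm diameter at its bottom), then at once the flat face of a 28 mm brass boss, 17 mm long, then the 46 mm forming roller.
- pliers: Parallel pliers, 44 x 100 x 12 mm, lying loose near the bench's front edge; origin at the centre of its underside. Leave alone.
- scriber: Scriber with a wooden handle, 12 x 116 x 12 mm, lying loose near the front edge; origin at the centre of its underside. Leave alone.
- hammer: Chasing hammer, 54 x 219 x 27 mm, lying loose near the front edge; origin at the centre of its underside. Leave alone.
- brush: Bench brush, 23 x 202 x 23 mm, lying loose behind the ring bender; origin at the centre of its underside. Leave alone.
Mind the look-alikes: they are no part of the job. There is more than one size of the fork; the job needs the larger.

How it is judged:
By the outcome, as a careful person would: the job done as asked, in the order asked, and still so for the second after the job is handed in, with the robot touching nothing.
It also fails if it takes over 51 s, if anything falls off the work surface, if the arm or the gripper's body presses on something with over 40 N, if the wrist force passes 120 N, or if a joint passes its speed limit or range.

### The arm

A 7-joint arm with a two-finger parallel gripper is mounted at the origin on a cart in front of the work surface, level with it; the furniture and walls round the work are solid. World frame = base frame: x ahead of the robot, y to its left, z up, the work surface at z = 0. Lengths are in m, angles in rad, forces in N, time in s.
With the tool pointing down it reaches from about 0.4 to 0.85 m from the base axis. Payload 4.4 kg.
Tool frame: the origin (TCP) lies on the mounting face of the last link; the fingertips stand 199 mm ahead of it and the grasp point (between the pads) lies 180 mm ahead of it; z points along the fingers, x is the direction in which the jaws open and shut, and the axes are right-handed (so a half turn about z gives the same grasp; the last joint's range is limited). The gripper opens to 94 mm and grips with 3 to 60 N. Pads are 16 mm wide; open, the fingers measure 119 mm over their backs; the gripper's body (75 mm by 177 mm) begins 78 mm behind the grasp point.
Start: joints at [-1.244, 0.628, 0.038, 1.517, -0.027, 0.996, -0.02], TCP at [0.249, 0.601, 0.405] pointing down, gripper open.
Joint ranges: [-3.06, 3.06], [-0.37, 2.12], [-1.25, 1.32], [0.18, 2.47], [-1.1, 4.24], [0.23, 1.98], [-2.94, 2.94]. Speed limits (rad/s): [2.57, 2.57, 3.14, 3.14, 3.14, 3.14, 3.14].

### API

Orientations are given as a unit quaternion [w, x, y, z].
In Python, from bench import ctrl gives the robot as it stands. Calls block until the motion is done:
- ctrl.move_pose(position, orientation): joint-space move of the TCP to a pose.
- ctrl.line_to(position, speed=0.15, rotation=None, max_force=None): straight line of the TCP; rotation=None keeps the orientation; speed is the mean speed in m/s. With max_force (N) it stops when the force on the tool has changed by that much, and returns True; else False.
- ctrl.set_joints(angles): joint-space move.
- ctrl.gripper_to(opening, squeeze=None): opening from 0.0 (shut) to 1.0 (fully open); squeeze is the grip in N (None keeps the last); returns when the fingers have stopped.
- ctrl.dwell(seconds).
- ctrl.solve_ik(position, orientation): joint angles nearest the present ones, or None.
- ctrl.read_camera(name): name is "side" or "top"; returns the picture (420x560x3 uint8, blue, green, red); there is no depth.
- ctrl.camera_info(name): a dict with "fx", "fy", "cx", "cy" (pixels), "k1" (the pictures are not rectified: a ray, as slopes to the right and down, at radius r is drawn at 1 + k1 r^2 times it, then the intrinsics apply), "pose" (4x4, takes a point from camera to world coordinates). Camera axes: x right, y up, looking along -z (the intrinsics and any distortion apply to the point x, -y, -z); pixel columns grow to the right and rows downward; lengths in m; the calibration is good to about 2 mm. A picture is of the moment at which its call begins. camera_info takes no time and is no camera call.
A pose or a line that the arm cannot do raises ctrl.MotionError and nothing moves.
- ctrl.close_job(): hands the job in, once; it reports no verdict.
Readings, each from a call of its own:
- ctrl.current_time_s(): time.
- ctrl.current_joint_pos(): joint angles.
- ctrl.current_qd(): joint speeds.
- ctrl.current_joint_torque(): joint torques, N m.
- ctrl.current_tool_pos(): TCP position.
- ctrl.current_orientation(): TCP orientation.
- ctrl.current_wrist_force(): force on the tool from outside, world axes, zero at the start.
- ctrl.current_moment(): the same for the moment, N m.
- ctrl.current_width(): opening from 0.0 (shut) to 1.0 (fully open).
Only numpy, scipy, OpenCV 4.12 (cv2) and the standard library are available. Lean on these libraries where they do the work, as an engineer would, in place of code of your own. Each camera call takes 0.05 s, during which the arm holds its last target.

## Working session

There is one attempt and no reset: what is moved stays moved. The work goes in short steps, each a Python script; the robot and the scene stay as the last script left them, time stands still between calls to the robot, and variables do not carry over. Pictures are saved under pics/ and viewed, and the job is handed in when it is done.

```bash
ls; mkdir -p pics; python3 - <<'E'
from bench import ctrl
import cv2,numpy as np
for n in("side","top"):
    im=ctrl.read_camera(n); cv2.imwrite(f"pics/{n}0.png",im); c=ctrl.camera_info(n)
    print(n,{k:(np.round(v,4).tolist()) for k,v in c.items()})
print(ctrl.current_time_s(),ctrl.current_orientation(),ctrl.current_wrist_force())
E
```

```text
pics
side {'fx': 490.5784, 'fy': 490.5784, 'cx': 280.1274, 'cy': 206.067, 'k1': -0.0408, 'pose': [[-0.9998, 0.0191, -0.0089, 0.5372], [-0.0169, -0.4786, 0.8779, 0.6872], [0.0125, 0.8778, 0.4788, 0.5186], [0.0, 0.0, 0.0, 1.0]]}
top {'fx': 475.6174, 'fy': 475.6174, 'cx': 280.6803, 'cy': 219.7145, 'k1': -0.165, 'pose': [[0.0017, 0.9964, -0.0853, 0.4482], [-1.0, 0.0014, -0.0034, -0.0817], [-0.0033, 0.0853, 0.9964, 1.0694], [0.0, 0.0, 0.0, 1.0]]}
0.1 [ 4.60924915e-04  8.31478500e-01  5.55556341e-01 -6.65900717e-04] [ 0.37410098 -0.53912578 -0.15282154]
```

View pics/side0.png

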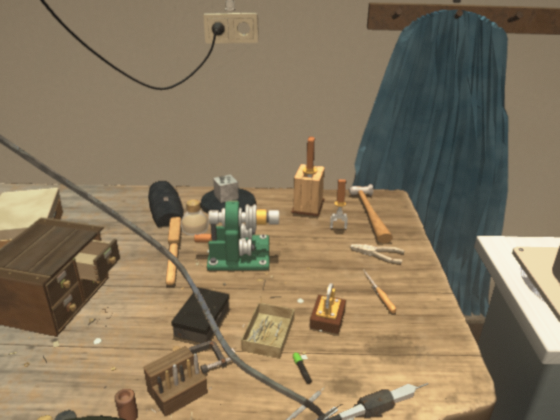

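View pics/top0.png

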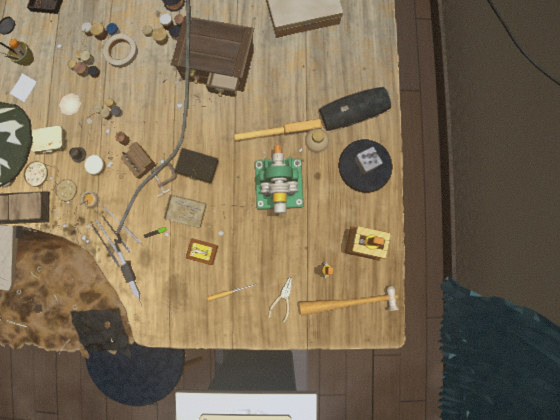

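```bash
cat > h.py <<'E'
from bench import ctrl
import cv2,numpy as np
from scipy.optimize import least_squares
def cam(n):
    c=ctrl.camera_info(n); return c,np.array(c["pose"])
def proj(n,P):
    c,T=cam(n); p=(np.asarray(P,float)-T[:3,3])@T[:3,:3]
    x=p[...,0]/-p[...,2]; y=-p[...,1]/-p[...,2]; s=1+c["k1"]*(x*x+y*y)
    return np.stack([c["cx"]+c["fx"]*x*s,c["cy"]+c["fy"]*y*s],-1)
def ray(n,uv):
    c,T=cam(n); q=np.array([(uv[0]-c["cx"])/c["fx"],(uv[1]-c["cy"])/c["fy"]]); s=q.copy()
    for _ in range(20): s=q/(1+c["k1"]*(s@s))
    d=T[:3,:3]@np.array([s[0],-s[1],-1]); return T[:3,3],d/np.linalg.norm(d)
def atz(n,uv,z):
    o,d=ray(n,uv); return o+d*(z-o[2])/d[2]
def tri(a,b):  # side px, top px
    o1,d1=ray("side",a);o2,d2=ray("top",b)
    t=np.linalg.lstsq(np.stack([d1,-d2],1),o2-o1,rcond=None)[0]
    p,q=o1+d1*t[0],o2+d2*t[1]; return (p+q)/2,np.linalg.norm(p-q)
def crop(n,im,x0,y0,w,h,s,name):
    cv2.imwrite(f"pics/{name}.png",cv2.resize(im[y0:y0+h,x0:x0+w],None,fx=s,fy=s,interpolation=cv2.INTER_CUBIC))
E
python3 - <<'E'
from h import *
t=cv2.imread("pics/top0.png");s=cv2.imread("pics/side0.png")
crop("",s,285,130,110,110,5,"c1"); crop("",t,300,215,110,80,7,"c2"); crop("",s,185,170,130,110,6,"c3"); crop("",t,240,135,80,85,7,"c4")
crop("",s,300,275,60,65,9,"c5"); crop("",t,175,230,60,45,10,"c6")
a=np.hstack([cv2.resize(cv2.imread(f"pics/{k}.png"),(400,400)) for k in("c5","c6")]); cv2.imwrite("pics/c56.png",a)
E
```

```text
(no output)
```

View pics/c1.png

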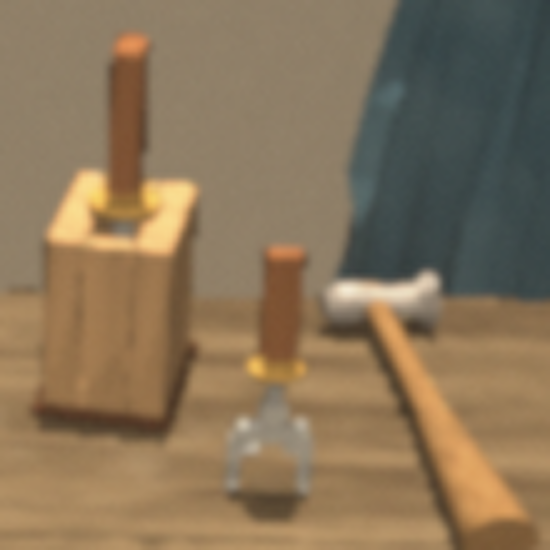

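View pics/c2.png

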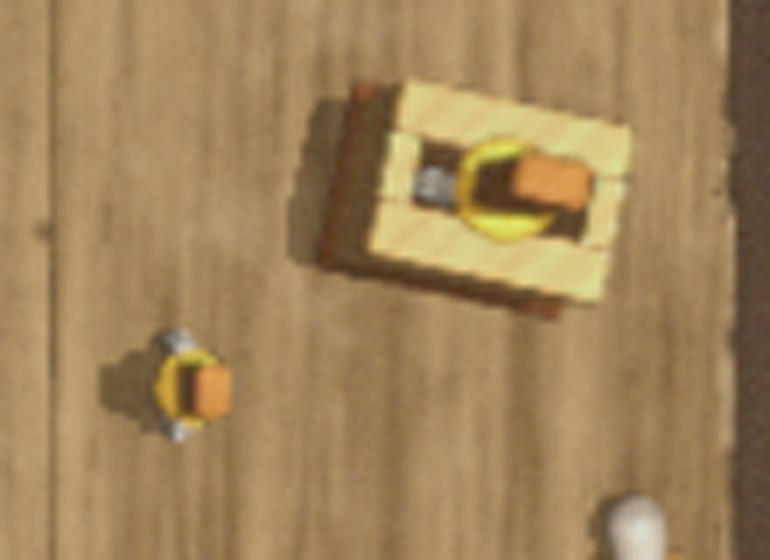

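View pics/c3.png

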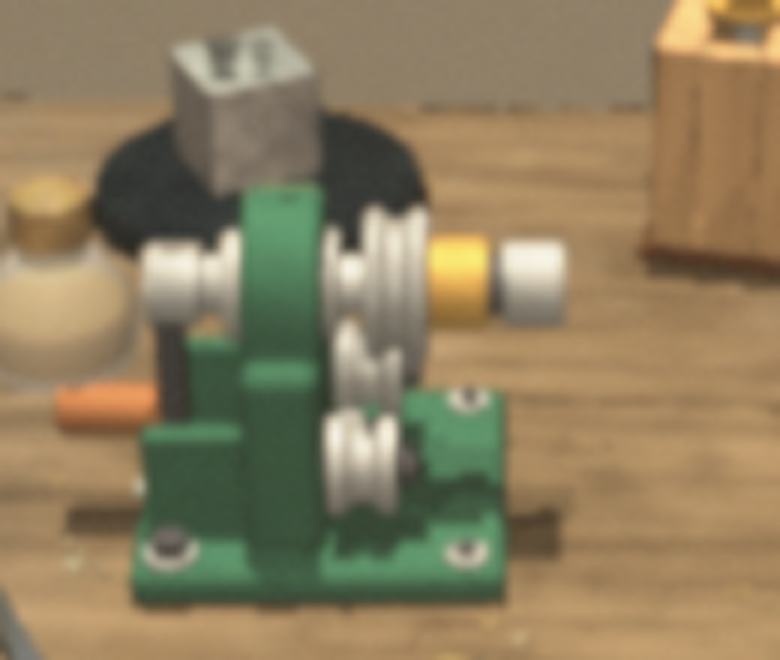

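View pics/c4.png

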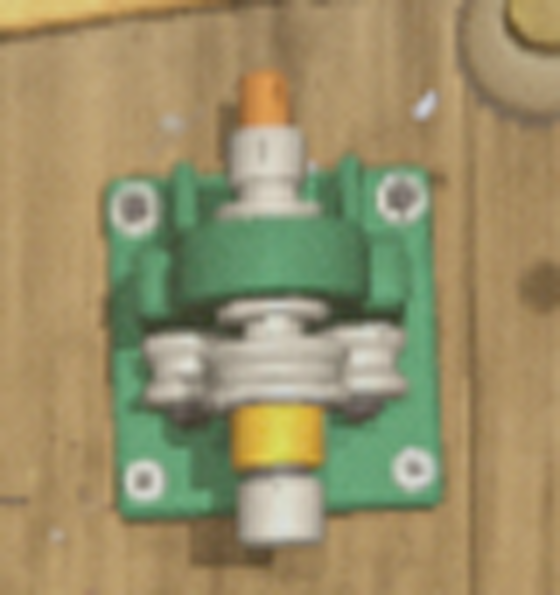

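View pics/c5.png

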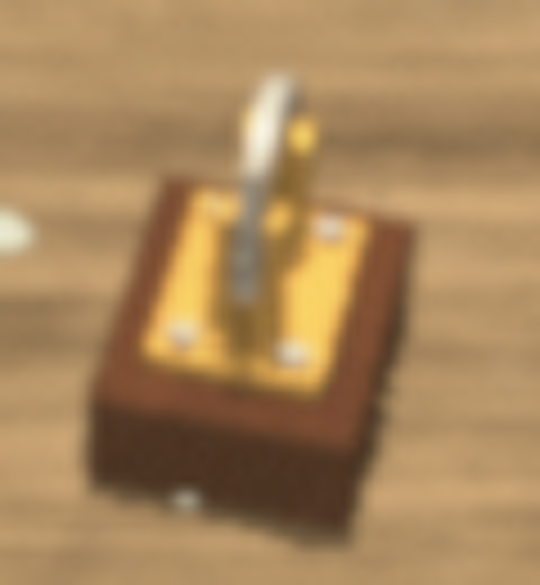

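View pics/c6.png

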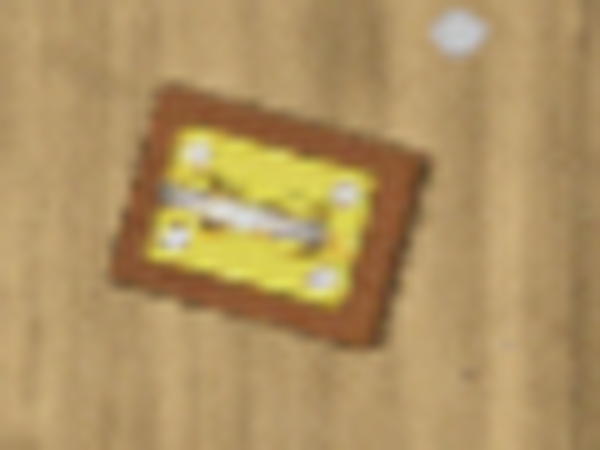

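```bash
cat > fit.py <<'E'
from h import *
def px(p,s,x0,y0): p=np.array(p,float); return (p+.5)/s-.5+[x0,y0]
def fit(model,obs,x0):
    # model: Nx3 local ; obs list of (cam, idx, px)
    def world(v):
        c,s=np.cos(v[2]),np.sin(v[2]); R=np.array([[c,-s,0],[s,c,0],[0,0,1]]); return np.asarray(model)@R.T+[v[0],v[1],0]
    f=lambda v: np.concatenate([proj(n,world(v)[i])-p for n,i,p in obs]).ravel()
    r=least_squares(f,x0,loss="soft_l1"); return r.x,np.round(r.fun.reshape(-1,2),1).tolist()
E
python3 - <<'E'
from fit import *
sg=[(1,1),(1,-1),(-1,-1),(-1,1)]  # back-left.. in top image: upper-left=+x+y
B=[(.027*a,.036*b,.084) for a,b in sg]+[(.027*a,.036*b,0) for a,b in sg]
t=px([(405,80),(632,127),(603,302),(370,252)],7,300,215)
s=px([(82,170),(200,183),(172,253),(45,242)],5,285,130)
# side view: right=-x, far=-y : backleft=+x-y(1), backright=-x-y(2), frontright=-x+y(3), frontleft=+x+y(0)
obs=[("top",i,t[i]) for i in range(4)]+[("side",i,p) for i,p in zip((1,2,3,0),s)]
for o in (obs[:4],obs[4:],obs): print("block",*fit(B,o,[.45,-.3,-.2]))
P=[(.023*a,.031*b,.02) for a,b in sg]
t=px([(165,85),(430,155),(378,345),(110,282)],10,175,230)
s=px([(165,180),(413,232),(355,450),(100,395)],9,300,275)
obs=[("top",i,t[i]) for i in range(4)]+[("side",i,p) for i,p in zip((1,2,3,0),s)]
for o in (obs[:4],obs[4:],obs): print("post",*fit(P,o,[.4,.1,-.25]))
# clip ends/top
tt=px([(160,190),(325,235),(243,214)],10,175,230); print("clip top-mid at z.0637",atz("top",tt[2],.0637), [atz("top",q,.0447) for q in tt[:2]])
# spindle in top view z: silhouette edges at z=.08
E1=px([(240,482),(325,480),(238,535),(323,537),(232,410),(325,408),(232,460),(325,462)],7,240,135)
print("spindle", [np.round(atz("top",q,.08),4).tolist() for q in E1])
# side: gap
G=px([(489,262),(500,262),(567,282),(430,285)],6,185,170)
c=px([(494,282)],6,185,170)[0]
print([np.round(proj("side",[.55,-.1,.08]),1)])
# intersect side ray with vertical plane y=ys (near side of spindle silhouettes)
for q in list(G)+[c]:
    o,d=ray("side",q); k=(-.08-o[1])/d[1]; print(np.round(o+d*k,4))
E
```

```text
block [ 0.48672975 -0.26749758 -0.2037458 ] [[-0.3, -0.4], [0.7, -0.2], [0.0, 0.2], [-0.3, 0.4]]
block [ 0.48519662 -0.26459416 -0.22533235] [[-0.4, 0.2], [0.3, 0.3], [0.2, 0.1], [-0.1, -0.7]]
block [ 0.48596143 -0.26703031 -0.21080531] [[-0.4, -0.2], [0.5, 0.3], [-0.3, 0.6], [-0.6, 0.6], [-1.0, -0.2], [-0.4, -0.3], [0.0, -0.5], [-0.3, -1.1]]
post [ 0.46765494  0.09700117 -0.245907  ] [[-0.2, -0.3], [0.1, -0.4], [0.1, 0.8], [0.0, 0.1]]
post [ 0.46695635  0.10036527 -0.26003728] [[-0.2, -0.6], [0.8, -1.1], [0.5, 0.6], [-1.6, 0.7]]
post [ 0.46709418  0.09834679 -0.25209075] [[-0.7, -0.1], [-0.5, -0.1], [-0.6, 1.1], [-0.6, 0.2], [-0.5, -1.4], [0.4, -2.1], [0.4, -0.4], [-1.6, -0.1]]
clip top-mid at z.0637 [0.46743258 0.09542309 0.0637    ] [array([0.47289252, 0.11701955, 0.0447    ]), array([0.46335367, 0.08081419, 0.0447    ])]
spindle [[0.5671, -0.064, 0.08], [0.5677, -0.0894, 0.08], [0.5511, -0.0634, 0.08], [0.5506, -0.0888, 0.08], [0.5888, -0.0615, 0.08], [0.5895, -0.0894, 0.08], [0.5737, -0.0615, 0.08], [0.5731, -0.0894, 0.08]]
[array([277.4, 210.5])]
[ 0.57  -0.08   0.085]
[ 0.5667 -0.08    0.085 ]
[ 0.5465 -0.08    0.0786]
[ 0.5877 -0.08    0.0766]
[ 0.5685 -0.08    0.0781]
```

```bash
python3 - <<'E'
from fit import *
top=np.array([(188,0),(189,60),(188,100),(183,128),(170,150),(150,175),(132,195),(121,215),(118,235),(124,262)],float)
# dense
d=np.concatenate([np.linspace(top[i],top[i+1],40) for i in range(len(top)-1)])
for s in [(0,138),(50,168),(100,203),(150,243),(185,280),(210,320),(235,355),(270,380),(310,405)]:
    r=[(tri(s,q)[1],tri(s,q)[0],q) for q in d]; r.sort(key=lambda a:a[0]); print(s,np.round(r[0][1],3),np.round(r[0][2]),round(r[0][0],4))
col=px([(507,189),(553,180)],7,300,215); print("collar",atz("top",col[0],.09),"handle top",atz("top",col[1],.160))
cs=px([(125,202),(133,40)],5,285,130); print(tri(cs[0],col[0]),tri(cs[1],col[1]))
sf=px([(210,390)],7,300,215)[0]; sf2=px([(285,252)],5,285,130)[0]; print("small",tri(sf2,sf))
E
```

```text
(0, 138) [0.914 0.089 0.287] [188.   0.] 0.0014Traceback (most recent call last):
  File "<stdin>", line 6, in <module>
  File "h.py", line 17, in tri
    o1,d1=ray("side",a);o2,d2=ray("top",b)
                              ~~~^^^^^^^^^
  File "h.py", line 11, in ray
    c,T=cam(n); q=np.array([(uv[0]-c["cx"])/c["fx"],(uv[1]-c["cy"])/c["fy"]]); s=q.copy()
        ~~~^^^
  File "h.py", line 5, in cam
    c=ctrl.camera_info(n); return c,np.array(c["pose"])
ValueError: time passes only in moves, steps and waits
```

```bash
sed -i 's/^def cam(n):/import functools\n@functools.lru_cache(None)\ndef cam(n):/' h.py; python3 - <<'E'
from fit import *
top=np.array([(188,0),(189,60),(188,100),(183,128),(170,150),(150,175),(132,195),(121,215),(118,235),(124,262)],float)
d=np.concatenate([np.linspace(top[i],top[i+1],40) for i in range(len(top)-1)])
for s in [(0,138),(50,168),(100,203),(150,243),(185,280),(210,320),(235,355),(270,380),(310,405)]:
    r=[(tri(s,q)[1],tri(s,q)[0],q) for q in d]; r.sort(key=lambda a:a[0]); print(s,np.round(r[0][1],3),np.round(r[0][2]),round(r[0][0],4))
col=px([(507,189),(553,180)],7,300,215); print("collar",atz("top",col[0],.09),"handle top",atz("top",col[1],.160))
cs=px([(125,202),(133,40)],5,285,130); print(tri(cs[0],col[0]),tri(cs[1],col[1]))
sf=px([(210,390)],7,300,215)[0]; sf2=px([(285,252)],5,285,130)[0]; print("small",tri(sf2,sf))
E
```

```text
(0, 138) [0.914 0.089 0.287] [188.   0.] 0.0014
(50, 168) [0.854 0.093 0.246] [189.  40.] 0.0006
(100, 203) [0.791 0.1   0.198] [188.  82.] 0.001
(150, 243) [0.724 0.117 0.145] [184. 122.] 0.0007
(185, 280) [0.67  0.156 0.112] [168. 153.] 0.0003
(210, 320) [0.631 0.199 0.081] [151. 174.] 0.0006
(235, 355) [0.596 0.239 0.06 ] [135. 191.] 0.0003
(270, 380) [0.551 0.27  0.051] [122. 212.] 0.0003
(310, 405) [0.502 0.286 0.028] [118. 235.] 0.0006
collar [ 0.48682844 -0.26752478  0.09      ] handle top [ 0.48652129 -0.26707803  0.16      ]
(array([ 0.48604119, -0.26808553,  0.08661138]), np.float64(0.0018465534633642475)) (array([ 0.48569031, -0.26696446,  0.16020164]), np.float64(0.001648473258689201))
small (array([ 0.42757182, -0.17714326,  0.10767193]), np.float64(0.0012691152702921744))
```

```bash
cat >> h.py <<'E'
def Q(psi): return [0,float(np.cos(psi/2)),float(np.sin(psi/2)),0]
def st(msg=""):
    print(msg,"t",round(ctrl.current_time_s(),2),"p",np.round(ctrl.current_tool_pos(),4),"F",np.round(ctrl.current_wrist_force(),2),"w",round(ctrl.current_width()*94,1))
E
python3 - <<'E'
from h import *
print(ctrl.solve_ik([.4865,-.267,.40],Q(-.21)))
ctrl.move_pose([.4865,-.267,.40],Q(-.21)); ctrl.gripper_to(.28); st("above")
ctrl.line_to([.4865,-.267,.30],speed=.15); st()
r=ctrl.line_to([.4865,-.267,.287],speed=.02,max_force=4); st(r)
for n in("side","top"): cv2.imwrite(f"pics/{n}1.png",ctrl.read_camera(n))
s=cv2.imread("pics/side1.png");t=cv2.imread("pics/top1.png")
crop("",s,260,80,120,150,4,"a");crop("",t,300,160,120,150,4,"b")
cv2.imwrite("pics/g1.png",cv2.hconcat([cv2.resize(cv2.imread("pics/a.png"),(390,488)),cv2.resize(cv2.imread("pics/b.png"),(390,488))]))
E
```

```text
[-0.07928739  0.6394484   0.86384223  1.80660555 -0.58191719  0.97115399
  0.82035548]
above t 4.38 p [ 0.4865 -0.267   0.4   ] F [-0.21  0.04 -0.25] w 25.8
 t 5.19 p [ 0.4867 -0.2674  0.3006] F [ 1.51 -0.85  0.38] w 25.9
True t 5.73 p [ 0.4866 -0.267   0.2895] F [-1.  -0.1  5.9] w 26.2
```

View pics/g1.png

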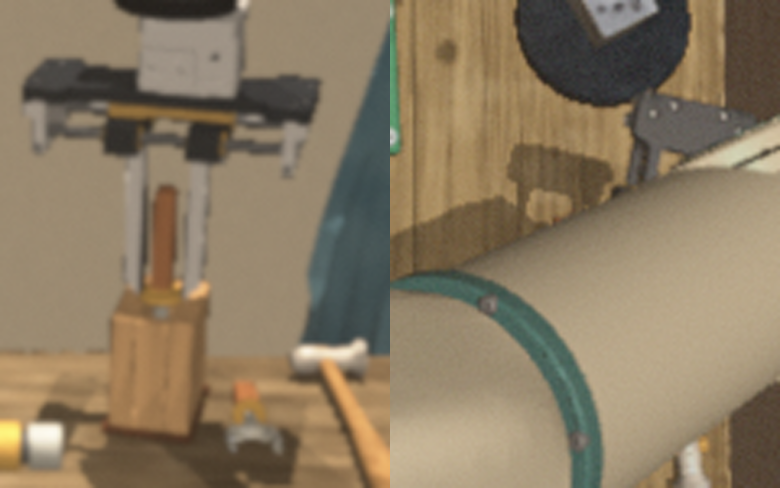

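```bash
python3 - <<'E'
from h import *
ctrl.gripper_to(0.0,squeeze=45); st("grip")
p=ctrl.current_tool_pos()
ctrl.line_to([p[0],p[1],.42],speed=.2); st("up")
a=.467,.0975
ctrl.move_pose([a[0],a[1],.42],Q(-.25)); st("over post")
for n in("side","top"): cv2.imwrite(f"pics/{n}2.png",ctrl.read_camera(n))
s=cv2.imread("pics/side2.png");t=cv2.imread("pics/top2.png")
crop("",s,250,100,150,240,2.5,"a");crop("",t,130,130,150,240,2.5,"b")
cv2.imwrite("pics/g2.png",cv2.hconcat([cv2.imread("pics/a.png"),cv2.imread("pics/b.png")]))
E
```

```text
grip t 6.18 p [ 0.4869 -0.2671  0.2895] F [ 0.27 -0.61  5.1 ] w 13.9
up t 6.99 p [ 0.4866 -0.2664  0.4188] F [-0.23 -0.04 -1.57] w 13.9
over post t 8.36 p [0.4673 0.0964 0.42  ] F [-0.92 -0.75 -1.29] w 14.0
```

View pics/g2.png

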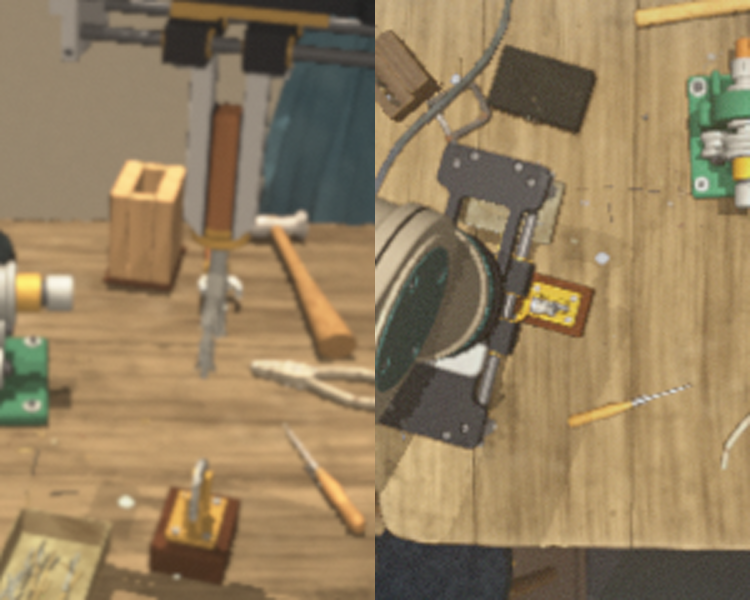

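```bash
python3 - <<'E'
from h import *
ctrl.line_to([.467,.0970,.354],speed=.15); ctrl.dwell(.2); st("low"); print(ctrl.current_orientation())
for n in("side","top"): cv2.imwrite(f"pics/{n}3.png",ctrl.read_camera(n))
s=cv2.imread("pics/side3.png");t=cv2.imread("pics/top3.png")
crop("",s,300,230,60,100,6,"a");crop("",t,170,215,70,100,6,"b")
cv2.imwrite("pics/g3.png",cv2.hconcat([cv2.imread("pics/a.png"),cv2.imread("pics/b.png")]))
E
```

```text
low t 9.25 p [0.4674 0.097  0.3548] F [-0.16 -0.77 -1.69] w 13.9
[-3.66083446e-04  9.92203181e-01 -1.24627558e-01  8.28032515e-04]
```

View pics/g3.png

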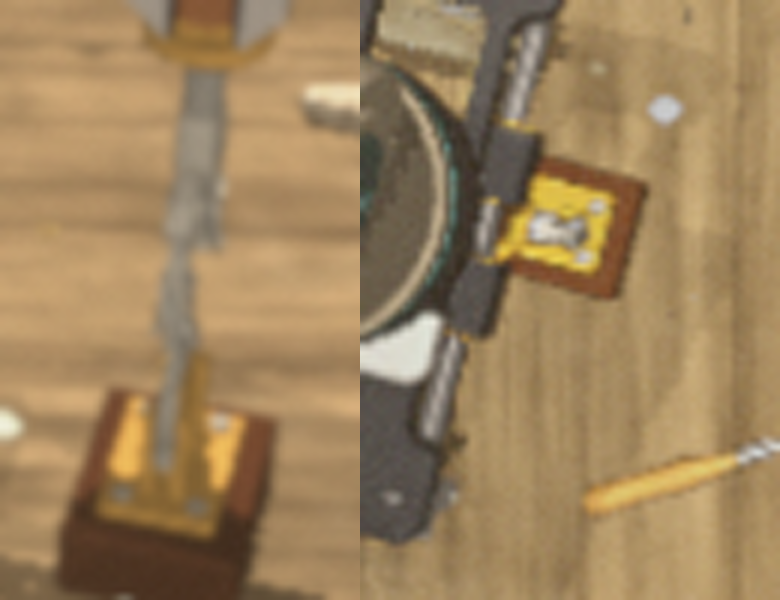

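```bash
python3 - <<'E'
from h import *
f=np.array([.4672,.0972]);c,s=np.cos(-.25),np.sin(-.25)
for z in (.073,.087,.1): 
  for l in((0,-.025),(0,.025)):
    w=[f[0]-s*l[1],f[1]+c*l[1],z]; print(z,l,"top b-crop",(proj("top",w)-[170,215]+.5)*6+[360,0],"side a-crop",(proj("side",w)-[300,230]+.5)*6)
# post tongue/clip prediction
for l,z in(((0,0),.0637),((0,.019),.0447)):
    w=[.4672-s*l[1],.0975+c*l[1],z]; print("clip",proj("side",w),(proj("side",w)-[300,230]+.5)*6,(proj("top",w)-[170,215]+.5)*6+[360,0])
E
```

```text
0.073 (0, -0.025) top b-crop [594.72529007 236.83522639] side a-crop [200.35807494 245.33608305]
0.073 (0, 0.025) top b-crop [458.57080033 200.79824735] side a-crop [164.53008701 363.31168079]
0.087 (0, -0.025) top b-crop [588.48910589 236.27855181] side a-crop [203.94197986 200.3689285 ]
0.087 (0, 0.025) top b-crop [450.46890128 199.72958628] side a-crop [167.99705559 316.81658841]
0.1 (0, -0.025) top b-crop [582.53929898 235.74706326] side a-crop [207.32331403 157.86603923]
0.1 (0, 0.025) top b-crop [442.74121192 198.70962152] side a-crop [171.27193986 272.81602948]
clip [329.62291789 285.04580664] [180.73750737 333.27483982] [530.2865777  219.32562344]
clip [326.54568897 302.85540678] [162.27413381 440.13244066] [489.29756673 207.06410391]
```

```bash
python3 - <<'E'
from h import *
ctrl.line_to([.467,.0972,.340],speed=.06); st()
r=ctrl.line_to([.467,.0972,.3110],speed=.015,max_force=10); st(r)
cv2.imwrite("pics/side4.png",ctrl.read_camera("side")); s=cv2.imread("pics/side4.png")
crop("",s,290,230,80,100,6,"g4")
E
```

```text
t 9.73 p [0.4668 0.0971 0.3395] F [-0.92  0.84 -1.6 ] w 14.0
False t 11.82 p [0.4673 0.097  0.3117] F [1.49 1.18 7.84] w 13.6
```

View pics/g4.png

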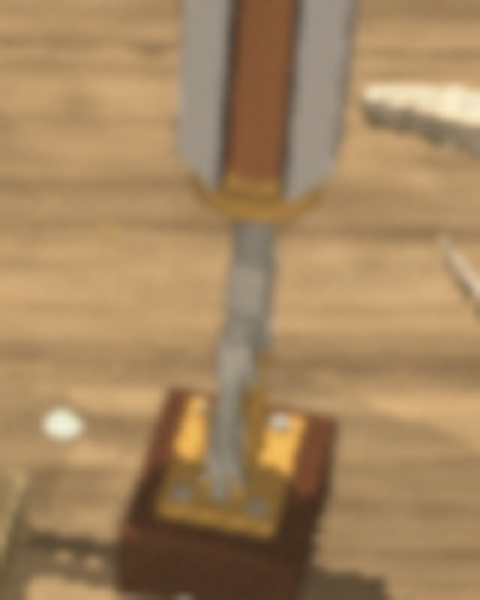

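```bash
python3 - <<'E'
from h import *
r=ctrl.line_to([.467,.0972,.3102],speed=.01,max_force=4); st(r)
ctrl.line_to([.467,.0972,.36],speed=.06); ctrl.line_to([.467,.0972,.40],speed=.15); ctrl.dwell(.1); st("up")
for n in("side","top"): cv2.imwrite(f"pics/{n}5.png",ctrl.read_camera(n))
s=cv2.imread("pics/side5.png");t=cv2.imread("pics/top5.png")
crop("",s,300,200,60,120,5,"a");crop("",t,170,215,70,120,5,"b")
cv2.imwrite("pics/g5.png",cv2.hconcat([cv2.imread("pics/a.png"),cv2.imread("pics/b.png")]))
E
```

```text
False t 12.12 p [0.4674 0.097  0.3112] F [-0.03  1.86 11.64] w 13.8
up t 13.62 p [0.4665 0.0974 0.399 ] F [ 0.    0.58 -1.87] w 13.9
```

View pics/g5.png

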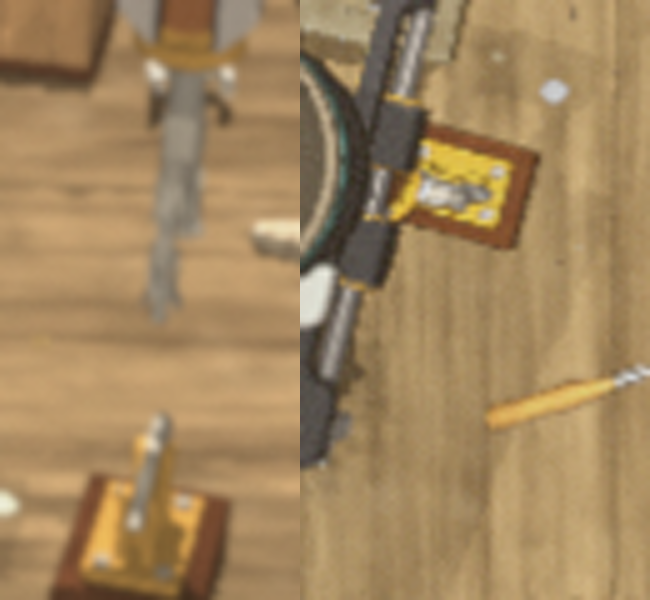

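```bash
python3 - <<'E'
from h import *
f=np.array([.4665,.0974]);c,s=np.cos(-.25),np.sin(-.25)
for lz in(-.014,0,.062):
  for ly in (.016,.022,.025,-.016,-.022,-.025):
    if lz>.05 and abs(ly)!=.016: continue
    w=[f[0]-s*ly,f[1]+c*ly,.1315+lz]; print(lz,ly,"side a",((proj("side",w)-[300,200]+.5)*5).round(0),"top b",((proj("top",w)-[170,215]+.5)*5+[300,0]).round(0))
E
python3 - <<'E'
import cv2
s=cv2.imread("pics/side5.png")[190:300,305:360]
cv2.imwrite("pics/g6.png",cv2.resize(s,None,fx=7,fy=5.4,interpolation=cv2.INTER_LANCZOS4))
E
```

```text
-0.014 0.016 side a [155. 310.] top b [381. 172.]
-0.014 0.022 side a [151. 321.] top b [367. 168.]
-0.014 0.025 side a [149. 327.] top b [359. 166.]
-0.014 -0.016 side a [174. 249.] top b [457. 192.]
-0.014 -0.022 side a [177. 239.] top b [471. 196.]
-0.014 -0.025 side a [179. 233.] top b [478. 198.]
0 0.016 side a [158. 269.] top b [374. 171.]
0 0.022 side a [154. 280.] top b [359. 167.]
0 0.025 side a [152. 286.] top b [352. 165.]
0 -0.016 side a [177. 209.] top b [451. 191.]
0 -0.022 side a [181. 199.] top b [465. 195.]
0 -0.025 side a [182. 194.] top b [472. 197.]
0.062 0.016 side a [172.  77.] top b [340. 167.]
0.062 -0.016 side a [192.  23.] top b [422. 189.]
```

View pics/g6.png

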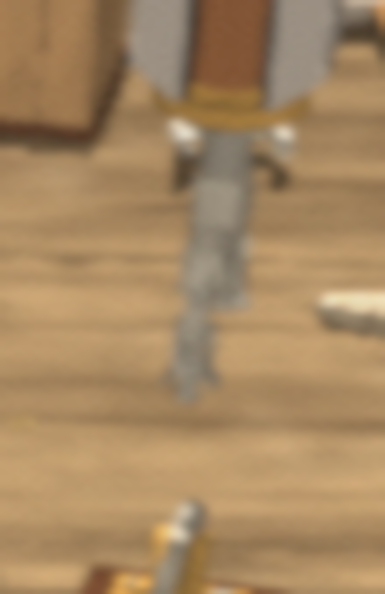

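```bash
python3 - <<'E'
from h import *
for a in(1.5708,-1.5708):
    q=ctrl.solve_ik([.47,.13,.40],Q(a)); print(a,None if q is None else np.abs(q-ctrl.current_joint_pos()).max())
ctrl.move_pose([.47,.13,.40],Q(1.5708)); ctrl.dwell(.15); st(); print(ctrl.current_orientation())
im=ctrl.read_camera("side"); cv2.imwrite("pics/side6.png",im)
f=np.array(ctrl.current_tool_pos()); o=f-[0,0,.2675]
crop("",im,270,130,130,150,4,"g7")
def cr(w): return ((proj("side",w)-[270,130]+.5)*4).round(0)
for ly,lz in((.025,-.014),(-.025,-.014),(.016,.065),(-.016,.065),(.011,.138),(-.011,.138),(0,.138)):
    print(ly,lz,cr(o+[-ly,0,lz]))
E
```

```text
1.5708 1.3615929678208127
-1.5708 1.1318298035233678
 t 15.1 p [0.47   0.1299 0.3998] F [-0.23  0.86 -1.21] w 13.9
[ 1.87206931e-05  7.07398245e-01  7.06815135e-01 -2.94087483e-04]
0.025 -0.014 [321. 556.]
-0.025 -0.014 [177. 553.]
0.016 0.065 [313. 358.]
-0.016 0.065 [215. 356.]
0.011 0.138 [315. 154.]
-0.011 0.138 [244. 153.]
0 0.138 [280. 153.]
```

View pics/g7.png

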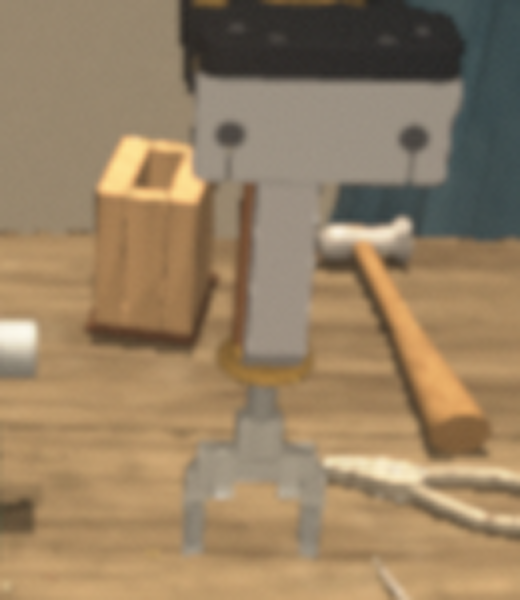

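```bash
python3 - <<'E'
from fit import *
t=cv2.imread("pics/top0.png");s=cv2.imread("pics/side0.png")
def big(im,x0,y0,w,h,k,pts,name):
    b=cv2.resize(im[y0:y0+h,x0:x0+w],None,fx=k,fy=k,interpolation=cv2.INTER_CUBIC)
    for seg in pts:
        q=((np.array(seg)-[x0,y0]+.5)*k-.5).round().astype(int); cv2.polylines(b,[q.reshape(-1,1,2)],False,(255,255,0),1)
    return b
def post(n,x,y,psi):
    c,si=np.cos(psi),np.sin(psi)
    W=lambda a,b,z:[x+c*a-si*b,y+si*a+c*b,z]
    sq=[(.023,.031),(.023,-.031),(-.023,-.031),(-.023,.031),(.023,.031)]
    segs=[proj(n,[W(a,b,z) for a,b in sq]) for z in(0,.02)]
    th=np.linspace(-.9,np.pi+.9,40)
    segs+= [proj(n,[W(dx,.019*np.cos(k),.0447+.019*np.sin(k)) for k in th]) for dx in(-.002,.002)]
    return segs
out=[]
for v in((.4672,.0972,-.25),(.4672,.0990,-.25)):
    a=big(s,297,272,64,70,6,post("side",*v),"");b=big(t,172,228,60,45,6,post("top",*v),"")
    b=cv2.copyMakeBorder(b,0,a.shape[0]-b.shape[0],0,0,cv2.BORDER_CONSTANT); out.append(cv2.resize(cv2.hconcat([a,b]),None,fx=1,fy=.7))
cv2.imwrite("pics/g8.png",cv2.vconcat(out))
E
```

```text
(no output)
```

View pics/g8.png

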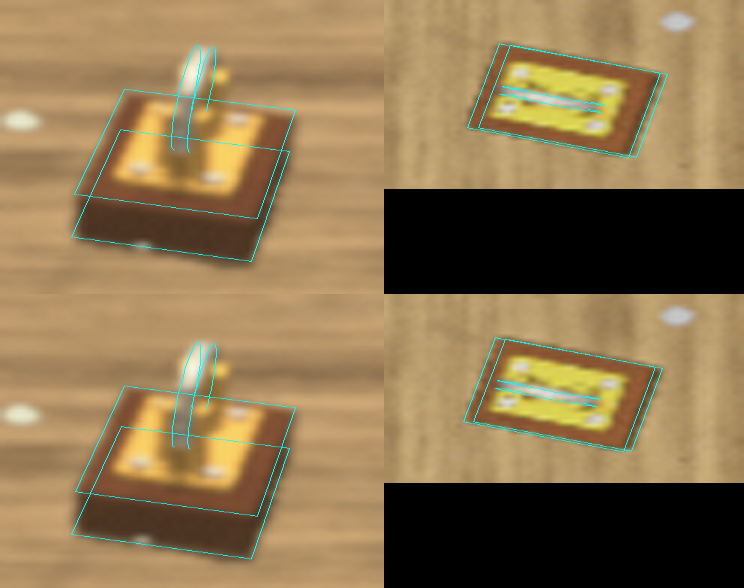

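```bash
python3 - <<'E'
from h import *
ctrl.move_pose([.4677,.0970,.36],Q(-.25)); st()
ctrl.line_to([.4677,.0970,.329],speed=.08); st("")
F0=ctrl.current_wrist_force()[2]
z=.329
while z>.3095:
    z-=.0015
    r=ctrl.line_to([.4677,.0970,z],speed=.012,max_force=9)
    F=ctrl.current_wrist_force(); M=ctrl.current_moment(); p=ctrl.current_tool_pos(); print(round(z,4),r,p.round(4) if hasattr(p,'round') else np.round(p,4),np.round(F,1),np.round(M,2),round(ctrl.current_time_s(),2))
    if F[2]-F0>13: break
E
```

```text
t 16.34 p [0.4677 0.0972 0.36  ] F [-0.1   0.05 -1.47] w 14.0
 t 16.88 p [0.4677 0.0968 0.3289] F [-0.52 -0.48 -1.71] w 13.7
0.3275 False [0.4678 0.097  0.3277] [ 0.3 -0.2 -2. ] [-0.07  0.05 -0.03] 17.15
0.326 False [0.4677 0.0972 0.326 ] [ 0.1  0.4 -0.6] [0.1  0.07 0.01] 17.43
0.3245 False [0.4678 0.097  0.3245] [ 0.6 -0.7 -0.3] [0.03 0.01 0.02] 17.7
0.323 False [0.4677 0.097  0.3229] [ 1.   0.2 -1.5] [ 0.1  -0.09 -0.02] 17.98
0.3215 False [0.4677 0.097  0.3214] [ 0.5  0.3 -1.2] [ 0.1  -0.07  0.02] 18.25
0.32 False [0.4677 0.097  0.3199] [ 0.6  1.  -1.7] [ 0.09 -0.05  0.01] 18.52
0.3185 False [0.4677 0.097  0.3184] [ 0.1  0.4 -2.3] [ 0.09 -0.09 -0.02] 18.8
0.317 False [0.4677 0.097  0.3169] [ 0.2 -0.  -2.2] [ 0.03 -0.09  0.02] 19.07
0.3155 False [0.4677 0.097  0.3154] [ 0.8  0.2 -2.5] [ 0.11 -0.11  0.02] 19.35
0.314 False [0.4677 0.097  0.3139] [ 1.2  0.7 -1.1] [ 0.04 -0.08 -0.02] 19.62
0.3125 False [0.4677 0.0971 0.3125] [ 0.3  0.7 -0.1] [ 0.2  -0.07  0.03] 19.9
0.311 True [0.468  0.0971 0.3115] [-1.5  1.4  6.3] [0.03 0.21 0.02] 20.11
0.3095 True [0.4682 0.0967 0.311 ] [-1.4  0.2  9.2] [0.05 0.45 0.02] 20.32
```

```bash
python3 - <<'E'
from h import *
p=ctrl.current_tool_pos(); 
for z in (.3125,.314,.316,.319,.324):
    ctrl.line_to([.4677,.0970,z],speed=.02); st(z)
im=ctrl.read_camera("side"); cv2.imwrite("pics/side9.png",im)
t=ctrl.read_camera("top"); cv2.imwrite("pics/top9.png",t)
crop("",im,300,220,60,80,7,"a"); crop("",t,180,225,50,80,7,"b")
cv2.imwrite("pics/g9.png",cv2.hconcat([cv2.imread("pics/a.png"),cv2.imread("pics/b.png")]))
E
```

```text
0.3125 t 20.57 p [0.4677 0.0969 0.3125] F [ 1.18  0.26 -1.15] w 13.9
0.314 t 20.82 p [0.4677 0.097  0.314 ] F [ 0.99  0.57 -1.75] w 14.0
0.316 t 21.07 p [0.4677 0.097  0.3161] F [ 0.57  0.45 -1.13] w 13.7
0.319 t 21.38 p [0.4677 0.097  0.3192] F [ 0.44  0.16 -1.39] w 14.2
0.324 t 21.77 p [0.4676 0.097  0.3241] F [ 0.22  0.63 -1.73] w 13.7
```

View pics/g9.png

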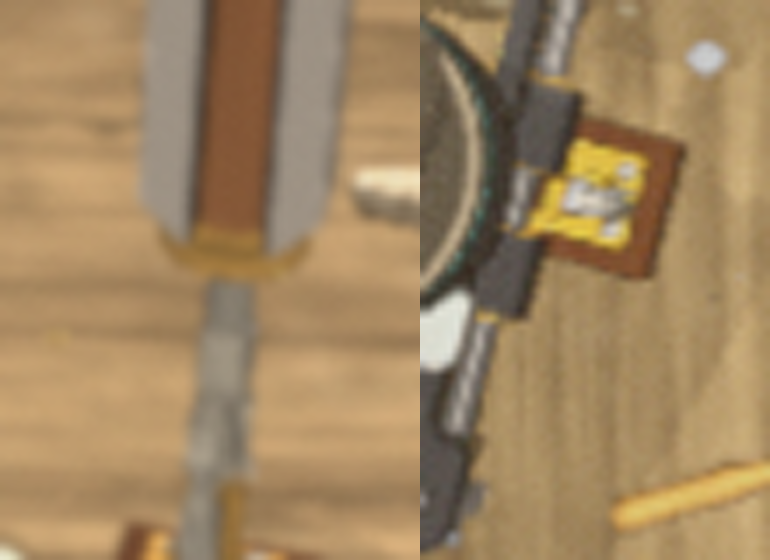

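```bash
python3 - <<'E'
from h import *
s4=cv2.imread("pics/side4.png"); s0=cv2.imread("pics/side0.png")
x0,y0,w,h,k=300,262,60,70,8
def W(o,psi,P):
    c,s=np.cos(psi),np.sin(psi); P=np.array(P); return np.stack([o[0]+c*P[:,0]-s*P[:,1],o[1]+s*P[:,0]+c*P[:,1],o[2]+P[:,2]],-1)
def draw(im,segs):
    b=cv2.resize(im[y0:y0+h,x0:x0+w],None,fx=k,fy=k,interpolation=cv2.INTER_CUBIC)
    for sg,col in segs:
        q=((proj("side",sg)-[x0,y0]+.5)*k-.5).round().astype(int); cv2.polylines(b,[q.reshape(-1,1,2)],False,col,1)
    return b
th=np.linspace(-.9,np.pi+.9,40)
clip=[(W((.4672,.097,.0447),-.25,[(dx,.019*np.cos(a),.019*np.sin(a)) for a in th]),(255,255,0)) for dx in(-.002,.002)]
fk=[(W((.4673,.097,.3117-.2675),-.25,[(dx,.025,.01),(dx,.025,-.014),(dx,.019,-.014),(dx,.019,.0)]),(0,0,255)) for dx in(-.006,.006)]
a=draw(s4,[]);b=draw(s4,clip+fk);c=draw(s0,clip)
cv2.imwrite("pics/g10.png",cv2.resize(cv2.hconcat([a,b,c]),(800,560*800//1440*1)) if 0 else cv2.resize(cv2.hconcat([a[:, 60:330],b[:,60:330],c[:,60:330]]),(800,553)))
E
```

```text
(no output)
```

View pics/g10.png

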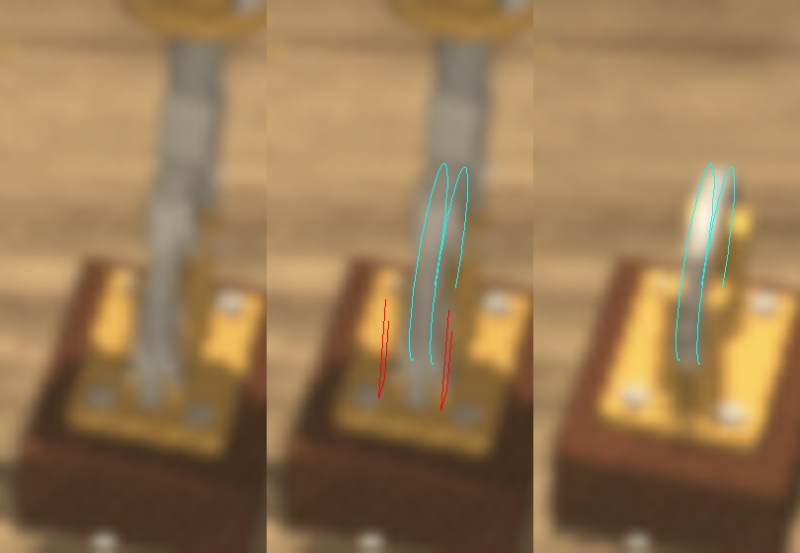

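```bash
python3 - <<'E'
from h import *
X,Y=.4674,.0970
ctrl.line_to([X,Y,.3135],speed=.05); ctrl.dwell(.1)
F0=np.mean([ctrl.current_wrist_force()[2] for _ in range(1)]); print(F0)
r=ctrl.line_to([X,Y,.308],speed=.012,max_force=13); st(r)
F=ctrl.current_wrist_force(); print(np.round(ctrl.current_moment(),2))
ctrl.line_to([X,Y,.315],speed=.02); st("lift")
ctrl.line_to([X,Y,.324],speed=.03); st("lift")
E
```

```text
-1.7072225373781715
True t 22.67 p [0.4678 0.0969 0.3114] F [0.69 0.59 6.2 ] w 14.0
[-0.04  0.23 -0.04]
lift t 23.02 p [0.4673 0.0971 0.315 ] F [ 1.25 -0.32 -2.11] w 14.0
lift t 23.48 p [0.4672 0.0971 0.3241] F [ 0.42 -0.01 -2.7 ] w 13.7
```

```bash
python3 - <<'E'
from h import *
ctrl.line_to([.4674,.097,.36],speed=.08); ctrl.dwell(.1); st()
im=ctrl.read_camera("side"); cv2.imwrite("pics/side11.png",im)
crop("",im,295,220,65,100,6,"g11")
E
```

```text
t 24.18 p [0.4671 0.0971 0.3596] F [-0.34 -0.69 -2.82] w 13.7
```

View pics/g11.png

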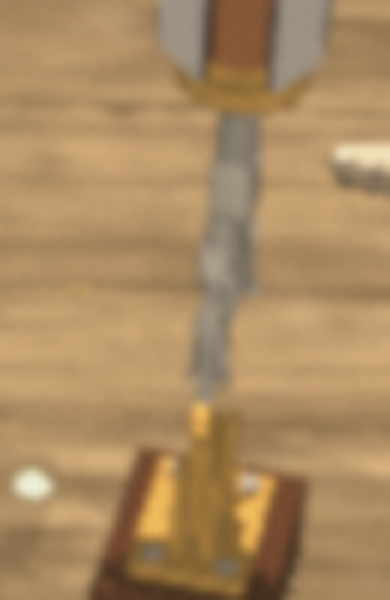

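```bash
python3 - <<'E'
from h import *
X,Y=.5703,-.0758
ctrl.line_to([.4674,.097,.43],speed=.2)
ctrl.move_pose([X,Y,.43],Q(.035)); ctrl.line_to([X,Y,.378],speed=.12); ctrl.dwell(.1); st()
for n in("side","top"): cv2.imwrite(f"pics/{n}12.png",ctrl.read_camera(n))
r=ctrl.line_to([X,Y,.352],speed=.02,max_force=3.5); st(r); print(np.round(ctrl.current_moment(),2))
im=ctrl.read_camera("side"); cv2.imwrite("pics/side13.png",im)
crop("",cv2.imread("pics/side12.png"),220,160,80,90,4.8,"a"); crop("",im,220,160,80,90,4.8,"b"); 
cv2.imwrite("pics/g12.png",cv2.hconcat([cv2.imread("pics/a.png"),cv2.imread("pics/b.png")]))
E
```

```text
t 26.23 p [ 0.5706 -0.0756  0.3789] F [-0.7   0.02 -2.22] w 13.5
True t 27.06 p [ 0.57   -0.0758  0.3649] F [-0.16  0.36 -0.29] w 14.2
[-0.03  0.04  0.06]
```

View pics/g12.png

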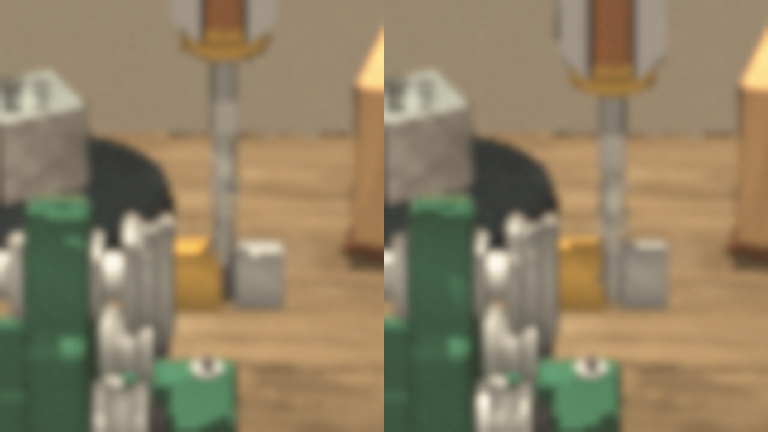

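```bash
python3 - <<'E'
from h import *
Y=-.0758
for X in (.5692,.5683,.5674):
    ctrl.line_to([X,Y,.3662],speed=.04)
    r=ctrl.line_to([X,Y,.354],speed=.02,max_force=3.5); st((X,r))
    if ctrl.current_tool_pos()[2]<.3615: break
E
```

```text
(0.5692, True) t 27.85 p [ 0.5692 -0.0758  0.3563] F [ 0.36 -0.52 -0.44] w 13.3
```

```bash
python3 - <<'E'
from h import *
Y=-.0758
ctrl.line_to([.5692,Y,.3580],speed=.03)
r=ctrl.line_to([.5720,Y,.3580],speed=.01,max_force=3.5); st(("+x",r)); a=ctrl.current_tool_pos()[0]
ctrl.line_to([.5692,Y,.3580],speed=.02)
r2=ctrl.line_to([.5664,Y,.3580],speed=.01,max_force=3.5); st(("-x",r2)); b=ctrl.current_tool_pos()[0]
print(a,b,(a+b)/2)
E
```

```text
('+x', False) t 28.53 p [ 0.5717 -0.0758  0.3578] F [-1.51 -0.68 -1.25] w 14.4
('-x', True) t 29.11 p [ 0.5682 -0.0756  0.358 ] F [ 0.25  0.15 -0.94] w 13.6
0.5717357149490931 0.5682189367086556 0.5699773258288744
```

```bash
python3 - <<'E'
from h import *
X,Y=.5692,-.0758
ctrl.line_to([X,Y,.3580],speed=.03); st()
r=ctrl.line_to([X,Y,.3445],speed=.015,max_force=14); st(r); print(np.round(ctrl.current_moment(),2))
im=ctrl.read_camera("side"); cv2.imwrite("pics/side14.png",im)
crop("",im,220,160,80,90,6,"g14")
E
```

```text
t 29.36 p [ 0.5691 -0.0758  0.3578] F [ 0.58 -0.43 -0.78] w 14.1
False t 30.41 p [ 0.5695 -0.0762  0.3457] F [-0.    0.45 11.24] w 14.1
[0.15 0.49 0.03]
```

View pics/g14.png

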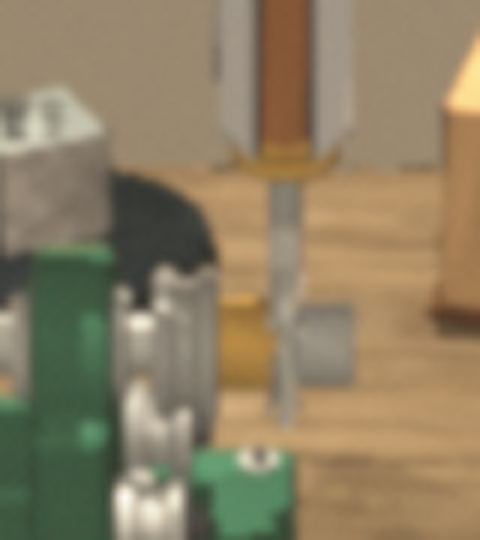

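```bash
python3 - <<'E'
from h import *
X,Y=.5692,-.0758
for z in(.3475,.349,.351,.354,.36):
    ctrl.line_to([X,Y,z],speed=.025); st(z)
ctrl.line_to([X,Y,.40],speed=.12); ctrl.dwell(.05); st()
for n in("side","top"): cv2.imwrite(f"pics/{n}15.png",ctrl.read_camera(n))
crop("",cv2.imread("pics/side15.png"),220,140,80,120,5,"a");crop("",cv2.imread("pics/top15.png"),240,130,80,120,5,"b")
cv2.imwrite("pics/g15.png",cv2.hconcat([cv2.imread("pics/a.png"),cv2.imread("pics/b.png")]))
E
```

```text
0.3475 t 30.73 p [ 0.5691 -0.0756  0.3473] F [0.13 1.12 2.15] w 13.7
0.349 t 30.98 p [ 0.5691 -0.0756  0.3486] F [ 0.21  0.17 -2.15] w 13.9
0.351 t 31.23 p [ 0.5691 -0.0757  0.3509] F [ 0.09  0.46 -1.71] w 13.8
0.354 t 31.49 p [ 0.5692 -0.0759  0.3543] F [ 0.71 -0.61 -1.54] w 14.2
0.36 t 31.88 p [ 0.5693 -0.0757  0.3603] F [-0.48  0.26 -0.46] w 13.9
 t 32.42 p [ 0.5689 -0.0756  0.3994] F [-0.04 -0.09 -1.34] w 14.0
```

View pics/g15.png

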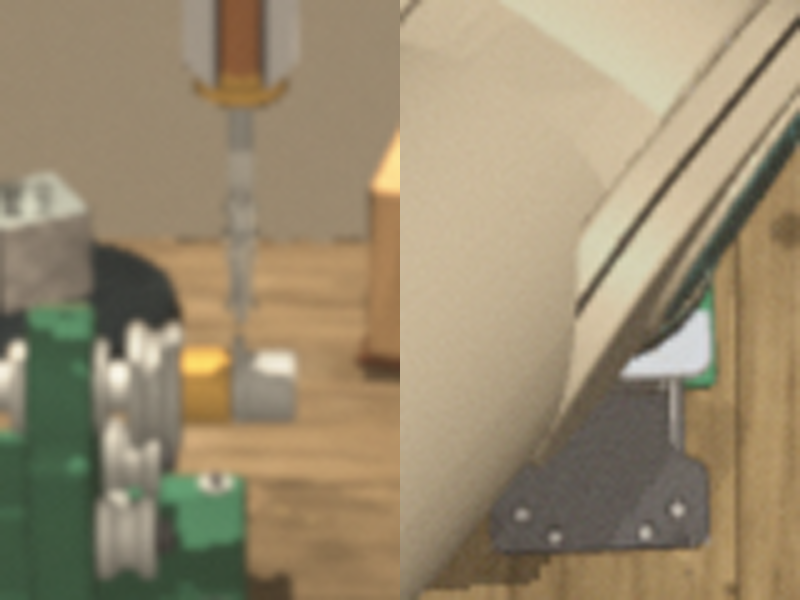

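```bash
python3 - <<'E'
from h import *
im=cv2.imread("pics/side15.png"); i0=cv2.imread("pics/side0.png")
crop("",im,245,195,45,45,9,"a");crop("",i0,245,195,45,45,9,"b"); crop("",im,255,155,30,50,8,"c")
cv2.imwrite("pics/g16.png",cv2.hconcat([cv2.resize(cv2.imread(f"pics/{k}.png"),(w,400)) for k,w in(("a",280),("b",280),("c",240))]))
E
```

```text
(no output)
```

View pics/g16.png

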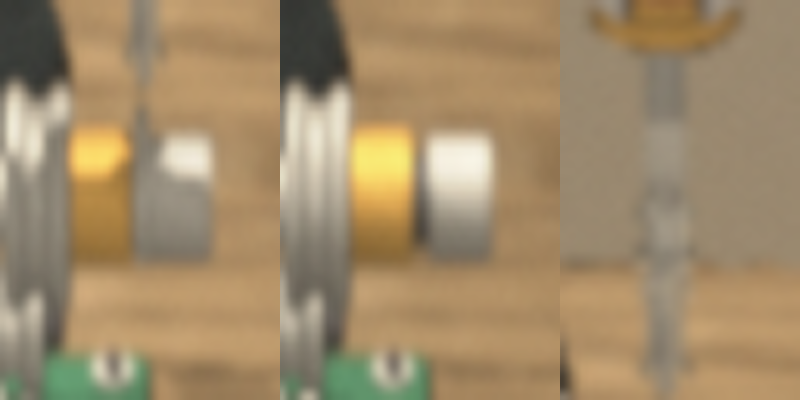

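```bash
python3 - <<'E'
from h import *
ctrl.line_to([.5692,-.0758,.43],speed=.2)
X,Y=.4867,-.267
ctrl.move_pose([X,Y,.42],Q(-.21))
for n in("side","top"): cv2.imwrite(f"pics/{n}16.png",ctrl.read_camera(n))
ctrl.line_to([X,Y,.375],speed=.12)
r=ctrl.line_to([X,Y,.352],speed=.05,max_force=6); st(("enter",r))
if not r:
    r=ctrl.line_to([X,Y,.300],speed=.1,max_force=8); st(("mid",r))
    r=ctrl.line_to([X,Y,.287],speed=.02,max_force=5); st(("seat",r))
crop("",cv2.imread("pics/side16.png"),235,185,60,60,9,"a");cv2.imwrite("pics/g17.png",cv2.imread("pics/a.png"))
E
```

```text
('enter', False) t 34.89 p [ 0.4867 -0.2671  0.3519] F [ 0.12  0.21 -1.12] w 13.7
('mid', False) t 35.56 p [ 0.4868 -0.2673  0.3003] F [-0.04 -0.17 -1.22] w 13.5
('seat', True) t 36.1 p [ 0.4867 -0.267   0.2895] F [ 0.72 -0.36  4.85] w 13.6
```

View pics/g17.png

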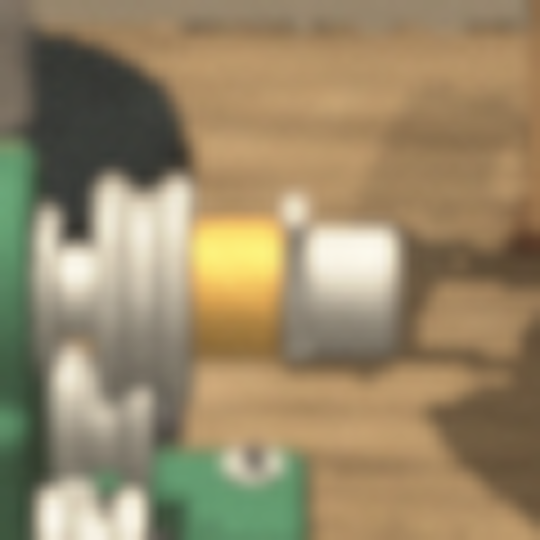

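```bash
python3 - <<'E'
from h import *
ctrl.gripper_to(.3); ctrl.dwell(.1); st("open")
ctrl.line_to([.4867,-.267,.32],speed=.08); ctrl.line_to([.4867,-.267,.42],speed=.2)
ctrl.move_pose([.40,.25,.45],Q(0.3)); st()
for n in("side","top"): cv2.imwrite(f"pics/{n}17.png",ctrl.read_camera(n))
crop("",cv2.imread("pics/side17.png"),230,130,140,120,3,"a");crop("",cv2.imread("pics/top17.png"),250,140,150,140,2.5,"b")
a,b=cv2.imread("pics/a.png"),cv2.imread("pics/b.png")
crop("",cv2.imread("pics/top17.png"),240,135,80,85,4.2,"c"); 
cv2.imwrite("pics/g18.png",cv2.hconcat([a,cv2.resize(b,(375,360))]))
E
```

```text
open t 36.66 p [ 0.4873 -0.2671  0.2895] F [ 1.87 -0.94  4.59] w 28.1
 t 39.75 p [0.4005 0.2492 0.45  ] F [ 0.18 -0.19  0.19] w 28.5
```

View pics/g18.png

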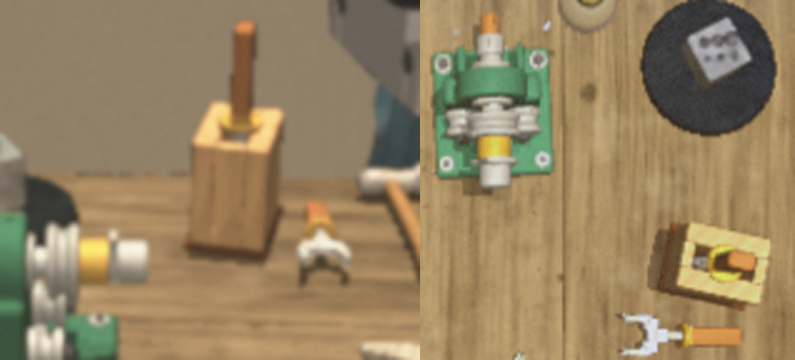

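View pics/c.png

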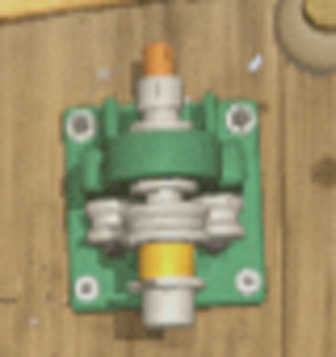

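```bash
python3 - <<'E'
from h import *
a=cv2.imread("pics/top0.png");b=cv2.imread("pics/top17.png")
d=cv2.absdiff(a,b).max(2); d[:, :0]=0
m=(cv2.GaussianBlur(d,(3,3),0)>35).astype(np.uint8)
n,l,s,c=cv2.connectedComponentsWithStats(m)
for i in range(1,n):
    if s[i,4]>8: print(s[i])
o=[cv2.resize(cv2.imread(f"pics/{k}.png")[y:y+90,x:x+130],(390,270),interpolation=cv2.INTER_CUBIC) for k,x,y in(("side0",290,150),("side1",290,150),("side2",290,150),("side17",290,150))]
cv2.imwrite("pics/g19.png",cv2.vconcat([cv2.hconcat(o[:2]),cv2.hconcat(o[2:])]))
E
```

```text
[276 200  12   4  35]
[   0  229   96  124 5283]
[ 35 238   4   4  14]
[105 241   6   7  21]
[ 85 243  47  72 778]
[ 30 245   5   4  14]
[192 249  16   6  47]
[315 263  18  15 175]
[330 262  48  17 368]
[ 96 298   5   3   9]
[ 96 330   6   6  22]
[  0 342   4   4  10]
```

View pics/g19.png

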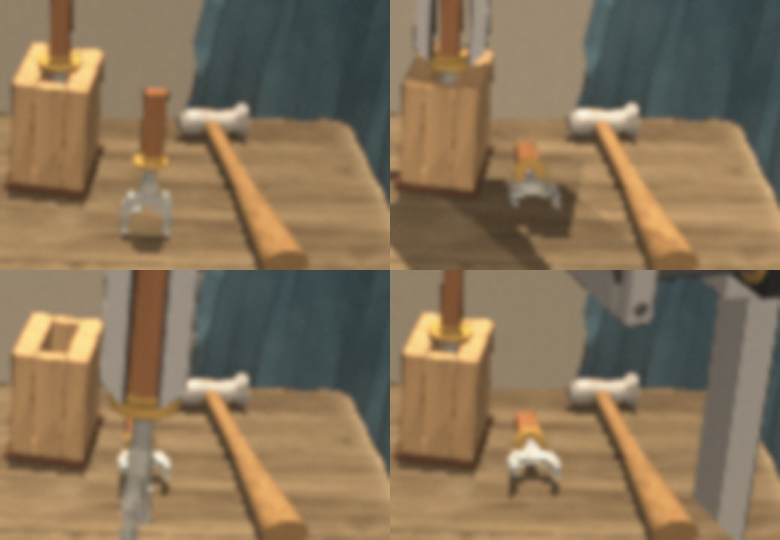

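```bash
python3 - <<'E'
from h import *
st(); print(ctrl.close_job())
E
```

```text
t 39.85 p [0.4006 0.2492 0.45  ] F [-0.62 -0.38 -0.07] w 28.3
the job is handed in; nothing more can be done
None
```

The clip is on the spindle groove and the larger fork is back in its pale block. I handed the job in at 39.9 s with the gripper clear of everything.

- **Loading:** The first two presses on the post, at about 11–13 N, did not catch the clip. A third press, with its stop set at 13 N, did, and the next picture showed the post bare.
- **Finding the groove:** The first touch, at x = 0.570, landed high on the boss edge. About 1 mm further out, the clip dropped 9 mm into the groove. The sideways feel gave a wider span than the groove allows, so I used the drop position instead of its centre.
- **Seating:** I pushed to about 12 N, and the clip reached its seated height. The side picture shows its crown about 4.5 mm above the boss, against 5 mm expected, and the top picture shows it even on both sides. The clip stayed put when the fork came away.
- **Fork return:** The collar touched the block at the same height as when I picked the fork up, and the fork hangs upright.

**Small fork:** The small look-alike fork, which stood free on its tines at the start, is now lying on the bench. It was already down in the first picture after my approach (5.7 s). By my estimate the fingers stayed about 85 mm or more from it, and I felt no contact, so I think it toppled by itself. I did not see it fall. I left it alone.

Comparing the first and last top pictures, nothing else on the bench moved apart from the clip. The lower-left corner could not be compared because the arm was over it.

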